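Slide a freshly glued phone under the curing lamp and start it

TASK

The phone in the flat grey carrier has just had its new screen laid on and the glue is still wet: push the carrier along the mat, flat and gently, under the low white UV lamp until the whole screen lies squarely beneath the lamp, then press the button on top of the lamp to start the cure. Only push it, do not lift or tip it, do not touch the screen or let it shift or rub on the lamp, and leave the parts and tools lying around as they are.

Things in the scene. Friction and masses are not known exactly. Their poses are not given: they have to be found in the camera images.
- carrier: Flat grey slab (phone jig), 210 x 95 x 14 mm, about 0.4 kg, loose on the bench (z = 0). Origin: underside, below the middle of the phone let into it. +x = the end that enters the lamp first. The slab spans x -130 to +80 mm, y -47.5 to +47.5 mm. The phone's metal frame (138 mm along x, 67 mm along y) stands 3 mm proud, its top 17 mm above the bench.
- carrier_end (a point): Middle of the top edge of the carrier's plain end (the one beside the dark screw pad), the end to push: 130 mm behind the carrier's origin along its -x, 14 mm above the bench. The end face is flat, 95 mm wide, from the bench up to here.
- screen: The new screen: black panel 135 mm (x) by 64 mm (y) by 2.5 mm, lying on the phone's frame, held there by friction only. Origin: middle of its underside, at the start 17 mm straight above the carrier's origin, axes as the carrier's; its top is 19.5 mm above the bench.
- lamp: White UV lamp fixed to the bench like a low bridge: 170 mm along its x, 150 mm along y, 62 mm high. Origin: middle of its footprint at bench height. Between two side legs 14 mm thick a tunnel runs right through along x, 122 mm wide, its roof 26 mm above the bench (6.5 mm over the screen). The carrier starts outside the -x mouth, roughly in line, and goes in along +x.
- lamp_mouth (a point): Middle of the tunnel's floor at the mouth where the carrier goes in, 85 mm along -x from the lamp's origin; axes as the lamp's.
- switch (a joint): Round black push button on the lamp's top, pressed straight down: 0 = up, 0.006 m = fully down (about 4 N); it springs back when let go.
- switch_top (a point): Middle of the top face of that button, 28 mm across, on the lamp's top 52 mm along +x from the lamp's origin.
- tape: Grey tape roll lying flat, 92 mm outside, 72 mm inside diameter, 18 mm high; leave alone. Origin: centre of its underside.
- battery: Flat black phone battery, 92 x 38 x 4.5 mm, long side along its x; leave alone. Origin: centre of its underside.
- driver: Small red-handled screwdriver, 140 mm long, lying along its x; leave alone.
- flux: Small amber jar, 40 mm across, 36 mm high; leave alone. Origin: centre of its underside.
Things that resemble listed ones, but are neither listed nor needed, are in the scene too. Of the things that look like the carrier, the smaller one is meant. Of the things shaped like the screen, the black one is meant.

How it is judged:
By the outcome, as a careful person would: the job done as asked, in the order asked, and still so for the second after the job is handed in, with the robot touching nothing.
It also fails if it takes over 72 s, if anything falls off the work surface, if the arm or the gripper's body presses on something with over 40 N, if the wrist force passes 120 N, or if a joint passes its speed limit or range.

ROBOT

A 6-joint arm with a two-finger parallel gripper is mounted at the origin on the work surface. World frame = base frame: x ahead of the robot, y to its left, z up, the work surface at z = 0. Lengths are in m, angles in rad, forces in N, time in s.
With the tool pointing down it reaches from about 0.275 to 0.825 m from the base axis. Payload 4.9 kg.
Tool frame: the origin (TCP) lies midway between the tips of the shut fingers; the grasp point (between the pads) lies 19 mm behind it; z points along the fingers, y is the line along which they close (so a half turn about z gives the same grasp; the last joint's range is limited). The gripper opens to 85 mm and grips with 20 to 120 N. Pads are 22 mm wide; open, the fingers measure 114 mm over their backs; the gripper's body (76 mm by 85 mm) begins 54 mm behind the grasp point. The pads swing forward as they close: fully open they stand 13 mm farther back than shut.
Start: joints at [1.147, 0.326, -0.193, 1.052, 0, 1.437], TCP at [0.157, 0.527, 0.231] pointing down, gripper open.
Joint ranges: [-2.65, 2.65], [-0.97, 1.79], [-1.3, 1.35], [-1.93, 2.1], [-1.47, 1.37], [-3.14, 3.14]. Speed limits (rad/s): [2.57, 2.57, 3.14, 3.14, 3.14, 3.14].

INTERFACE

Orientations are given as a rotation vector (axis times angle).
In Python, from bench import * gives the robot as it stands. Calls block until the motion is done:
- move_to(position, orientation): joint-space move of the TCP to a pose.
- line_to(position, vel=0.15, ori=None, threshold=None): straight line of the TCP; ori=None keeps the orientation; vel is the mean speed in m/s. With threshold (N) it stops when the force on the tool has changed by that much, and returns True; else False.
- movej(angles): joint-space move.
- set_gripper(opening, f_grip=None): finger opening in m; f_grip is the grip in N (None keeps the last); returns when the fingers have stopped.
- hold(seconds).
- solve_ik(position, orientation): joint angles nearest the present ones, or None.
- state(): the state.
- get_image(name): name is "scene" or "top"; returns a dict with "pixels" (384x512x3 uint8, blue, green, red), "z_map" (384x512 float32, m along the optical axis (not along the pixel's ray), 0 where there is no reading), "intrinsics" (3x3 intrinsics, pixels), "pose" (4x4, takes a point from camera to world coordinates). Camera axes: x right, y down, z forward; pixel columns grow to the right and rows downward; lengths in m; the calibration is good to about 2 mm. A picture is of the moment at which its call begins.
A pose or a line that the arm cannot do raises Unreachable and nothing moves.
- finish_job(): hands the job in; it is judged then, once.
The state is a dict: "t": time; "joint_positions": joint angles; "dq": joint speeds; "effort": joint torques, N m; "tool_pos": TCP position; "orientation": TCP orientation; "force": force on the tool from outside, world axes, zero at the start; "ft_torque": the same for the moment, N m; "opening": finger opening in m; "grasp_force": force on a finger pad.
Only numpy, scipy, OpenCV 4.12 (cv2) and the standard library are available. Lean on these libraries where they do the work, as an engineer would, in place of code of your own. Each camera call takes 0.05 s, during which the arm holds its last target. There are 200 camera calls.

## Working session

There is one attempt and no reset: what is moved stays moved. The work goes in short steps, each a Python script; the robot and the scene stay as the last script left them, time stands still between calls to the robot, and variables do not carry over. Pictures are saved under pics/ and viewed, at most 10 in all, crops included, and the job is handed in when it is done.

```bash
mkdir -p pics; ls
python3 - <<'E'
from bench import *
import cv2,numpy as np
for n in("scene","top"):
    d=get_image(n);cv2.imwrite(f"pics/{n}0.png",d["pixels"]);np.savez(f"{n}0.npz",**d)
    print(n,d["intrinsics"].round(1).tolist(),d["pose"].round(3).tolist())
print(state())
E
```

```text
pics
scene [[352.0, 0.0, 256.0], [0.0, 352.0, 186.6], [0.0, 0.0, 1.0]] [[-0.785, 0.4, -0.473, 1.007], [0.619, 0.528, -0.581, 0.601], [0.017, -0.749, -0.662, 0.807], [0.0, 0.0, 0.0, 1.0]]
top [[361.1, 0.0, 253.6], [0.0, 361.1, 192.8], [0.0, 0.0, 1.0]] [[0.009, -0.994, 0.105, 0.422], [-1.0, -0.008, 0.016, -0.012], [-0.015, -0.105, -0.994, 1.015], [0.0, 0.0, 0.0, 1.0]]
{'t': 0.1, 'joint_positions': array([ 1.14676491e+00,  3.26855239e-01, -1.93495261e-01,  1.05201044e+00,
        1.13989894e-05,  1.43659576e+00]), 'dq': array([-0.0004896 , -0.00306156,  0.00239298, -0.00183641, -0.00170032,
        0.00061787]), 'effort': array([ 1.38487900e-03, -4.44238329e+01,  2.63038391e+01,  7.88847014e-03,
       -1.35314613e-04, -8.91974974e-07]), 'tool_pos': array([0.15695051, 0.52657746, 0.23058374]), 'orientation': array([-4.53609496e-01, -3.10822460e+00,  2.35730958e-03]), 'force': array([-0.28376229,  0.01090048, -0.55088307]), 'ft_torque': array([ 0.03444389, -0.02855392, -0.02922416]), 'grasp_force': 0.0, 'opening': 0.08534536457274458}
```

View pics/top0.png

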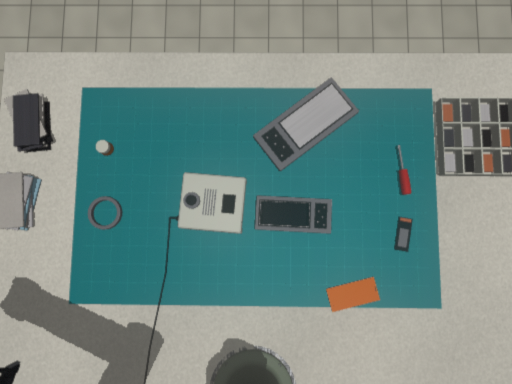

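View pics/scene0.png

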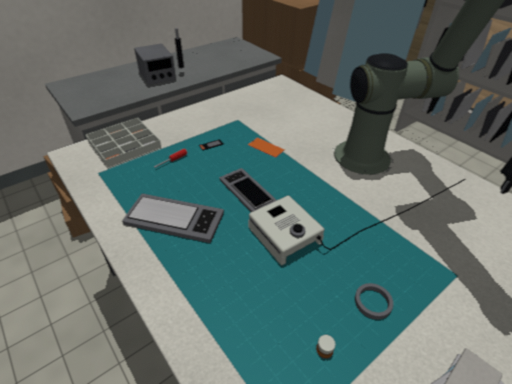

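The top view shows the carrier at (293,214), with its pad end on the right. The lamp is at (212,203) and its button at (191,200).

There are two carrier-like slabs: a small one at (293,214) with a black screen and a large one at (305,123) with a light screen. The small black one fits the description. I'll measure it now and confirm it in an enlarged crop.

```bash
cat > h.py <<'E'
import cv2,numpy as np
def ray(d,uv,z):
    uv=np.atleast_2d(np.float64(uv));K,T=d["intrinsics"],d["pose"]
    r=np.c_[uv,np.ones(len(uv))]@np.linalg.inv(K).T@T[:3,:3].T
    o=T[:3,3];return o+r*((z-o[2])/r[:,2])[:,None]
def warp(d,z,x0,x1,y0,y1,s=2000):
    """metric orthoimage of plane z: col = (y1-y)*s, row=(x1-x)*s"""
    c=np.float32([[0,0],[511,0],[511,383],[0,383]]);w=ray(d,c,z)
    dst=np.float32(np.c_[(y1-w[:,1])*s,(x1-w[:,0])*s])
    H=cv2.getPerspectiveTransform(c,dst)
    return cv2.warpPerspective(d["pixels"],H,(int((y1-y0)*s),int((x1-x0)*s)),flags=cv2.INTER_CUBIC)
def biggest(m,at):
    cs,_=cv2.findContours(m.astype(np.uint8),cv2.RETR_EXTERNAL,cv2.CHAIN_APPROX_NONE)
    cs=[c for c in cs if cv2.contourArea(c)>30]
    return min(cs,key=lambda c:-cv2.pointPolygonTest(c,at,True))
def rect(d,m,at,z):
    c=biggest(m,at);h=ray(d,c[:,0],z)
    (cx,cy),(w,hh),a=cv2.minAreaRect(np.float32(h[:,:2]*1000))
    if w<hh: w,hh,a=hh,w,a+90
    a=(a+180)%180
    return np.array([cx,cy,w,hh,a])
E
python3 - <<'E'
from h import *
d=dict(np.load("top0.npz"));p=d["pixels"];hsv=cv2.cvtColor(p,cv2.COLOR_BGR2HSV)
b,g,r=[p[...,i].astype(int) for i in range(3)]
for u,v in[(245,214),(257,200),(261,214),(285,213),(314,214),(321,214),(330,214),(212,180),(191,200)]:print((u,v),p[v,u],hsv[v,u],d["z_map"][v,u].round(3))
mat=(hsv[...,1]>110)&(abs(hsv[...,0].astype(int)-92)<14)
box=np.zeros(mat.shape,bool);box[160:260,160:350]=1
white=(p.min(2)>150)&box
car=(~mat)&box;car[:,:250]=0
scr=(p.max(2)<45)&box
print("lamp",rect(d,white,(225,215),.062).round(1))
print("car",rect(d,car,(290,213),.014).round(1))
print("scr",rect(d,scr,(285,213),.0195).round(1))
c=biggest((p.max(2)<90)&box,(191,200));(u,v),rr=cv2.minEnclosingCircle(c);print("sw",ray(d,(u,v),.068),rr)
cv2.imwrite("pics/crop.png",cv2.resize(p[160:250,165:345],None,fx=4.4,fy=4.4,interpolation=cv2.INTER_CUBIC))
E
```

```text
(245, 214) [126 123  58] [ 91 138 126] 1.009
(257, 200) [108 106 101] [ 99  17 108] 1.006
(261, 214) [58 58 48] [90 44 58] 0.995
(285, 213) [53 52 40] [92 63 53] 0.994
(314, 214) [96 94 88] [98 21 96] 0.998
(321, 214) [52 52 38] [90 69 52] 0.998
(330, 214) [112 108 102] [102  23 112] 0.996
(212, 180) [170 181 179] [ 35  15 181] 0.964
(191, 200) [59 59 51] [90 35 59] 0.936
lamp [497.2 114.7 163.1 143.4  85.6]
car [ 470.2 -105.1  212.3   96.4   87.4]Traceback (most recent call last):
  File "<stdin>", line 12, in <module>
  File "h.py", line 17, in rect
    c=biggest(m,at);h=ray(d,c[:,0],z)
  File "h.py", line 15, in biggest
    return min(cs,key=lambda c:-cv2.pointPolygonTest(c,at,True))
ValueError: min() iterable argument is empty
```

Run:
```python
from h import *
d=dict(np.load("top0.npz"));p=d["pixels"]
box=np.zeros(p.shape[:2],bool);box[160:260,160:350]=1
for t in(110,130,150): print("lamp",rect(d,(p[...,2]>t)&box&(np.arange(512)<250),(225,215),.062).round(1))
print("scr",rect(d,(p.max(2)<70)&box,(285,213),.0195).round(1))
print("pad",rect(d,(p.max(2)<70)&box,(321,214),.014).round(1))
c=biggest((p.max(2)<90)&box,(191,200));(u,v),rr=cv2.minEnclosingCircle(c);print("sw",u,v,ray(d,(u,v),.068),rr)
cv2.imwrite("pics/crop.png",cv2.resize(p[160:250,165:345],None,fx=4.4,fy=4.4,interpolation=cv2.INTER_CUBIC))
s=dict(np.load("scene0.npz"));q=s["pixels"];b=np.zeros(q.shape[:2],bool);b[215:245,285:312]=1
c=biggest((q.max(2)<75)&b,(298,230));(u,v),rr=cv2.minEnclosingCircle(c);print("sw scene",u,v,rr,ray(s,(u,v),.068))
```

```text
lamp [497.3 114.7 168.1 148.8  85.4]
lamp [497.8 114.9 166.5 146.5  85.4]
lamp [497.1 114.6 164.2 143.7  85.4]
scr [471.8 -80.2 139.1  68.1  87.4]
pad [ 466.7 -181.1   64.    30.4  179.5]
sw 190.5 199.5 [[0.50340922 0.16980308 0.068     ]] 5.700977325439453
sw scene 297.1499938964844 229.0 5.246294975280762 [[0.49783666 0.16206737 0.068     ]]
```

View pics/crop.png

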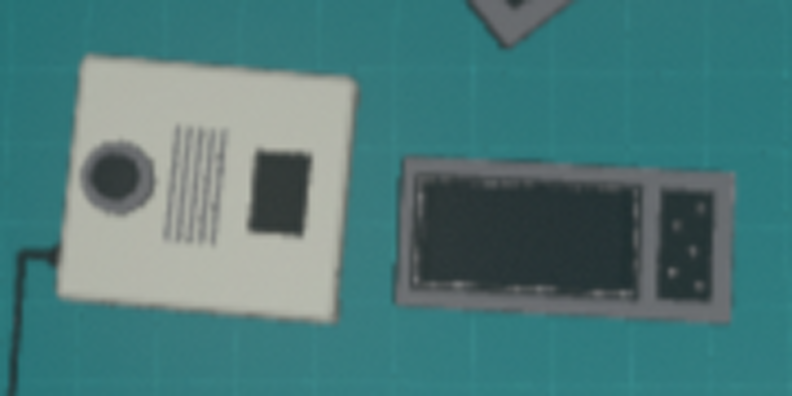

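The crop confirms it: the carrier has its black screen at crop (525,235) and its screw pad at (685,240), with the plain end on the right. The lamp's button is at (115,175). The carrier sits about 10 mm to the robot's side of the lamp axis and is turned 2°. I'll first nudge it sideways and square with both open fingers, then push it in from the end.

```bash
cat >> h.py <<'E'
L=np.array([.4973,.1147]);A=np.radians(85.4)
ex=np.array([np.cos(A),np.sin(A)]);ey=np.array([-ex[1],ex[0]])
def W(a,l,z): return [*(L+a*ex+l*ey),z]           # lamp frame -> world
def tolamp(p): v=np.array(p[:2])-L; return v@ex,v@ey
def ori(deg_y):                                  # tool down, tool y at heading deg_y
    f=np.radians((deg_y+90)/2);return [np.pi*np.cos(f),np.pi*np.sin(f),0]
def look(d):
    p=d["pixels"];hsv=cv2.cvtColor(p,cv2.COLOR_BGR2HSV)
    m=~((hsv[...,1]>110)&(abs(hsv[...,0].astype(int)-92)<14));m[:160]=0;m[260:]=0;m[:,:250]=0;m[:,350:]=0
    s=p.max(2)<70;s[:,:250]=0
    for n,mm,at,z in(("car",m,(290,213),.014),("scr",s,(285,213),.0195)):
        r=rect(d,mm,at,z);print(n,r.round(1),"lamp frame mm",np.round(np.array(tolamp(r[:2]/1000))*1000,1),"yaw",round(r[4]-85.4,1))
E
python3 - <<'E'
from bench import *
from h import *
o=min((ori(85.4),ori(265.4)),key=lambda o:abs((solve_ik(W(-.214,.1,.1),o)-state()["joint_positions"])).max())
move_to(W(-.214,.1,.1),o)
line_to(W(-.214,.1,.02),vel=.1)
hit=line_to(W(-.214,.1,-.016),vel=.02,threshold=3)
s=state();print(hit,s["tool_pos"],s["force"],s["t"])
z=s["tool_pos"][2]+.005
line_to(W(-.214,.1,z),vel=.03)
hit=line_to(W(-.214,.062,z),vel=.02,threshold=8)
s=state();print(hit,tolamp(s["tool_pos"]),s["tool_pos"],s["force"],s["t"])
d=get_image("top");cv2.imwrite("pics/top1.png",cv2.resize(d["pixels"][150:270,160:360],None,fx=4,fy=4))
E
```

```text
True [ 0.38039586 -0.09056688 -0.01318738] [-1.11508217  0.90706996  5.100582  ] 4.9167
False (np.float64(-0.2142445057739758), np.float64(0.06149999097517967)) [ 0.41881593 -0.09392217 -0.00810522] [-0.73375873  0.18050289 -1.67939773] 7.2917
```

View pics/top1.png

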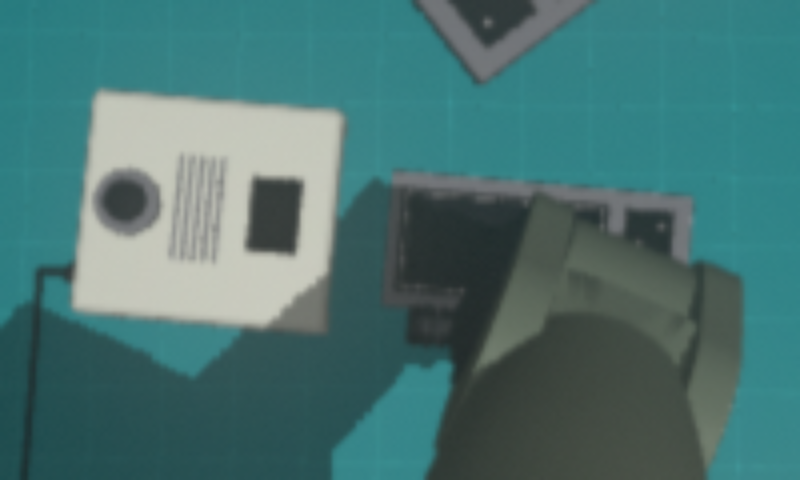

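The finger sits against the near side of the carrier at about (430,320), and the carrier now looks parallel to the lamp. I'll back off and measure.

Run:
```python
from bench import *
from h import *
line_to(W(-.214,.09,state()["tool_pos"][2]),vel=.06)
line_to(W(-.214,.15,.1),vel=.15)
line_to(W(-.36,.15,.12),vel=.15)
d=get_image("top");look(d);print(state()["t"])
cv2.imwrite("pics/top2.png",cv2.resize(d["pixels"][150:270,160:360],None,fx=4,fy=4))
for y in(-4.6,175.4):
    q=solve_ik(W(-.18,0,.05),ori(y));print(y,q)
```

```text
car [ 474.2 -107.2  212.1   97.3   85.2] lamp frame mm [-223.1    5.3] yaw -0.2
scr [475.8 -84.2 137.8  69.6  83.3] lamp frame mm [-200.     5.5] yaw -2.1
10.1167
-4.6 [-0.28489332  0.42246968 -0.58742293  0.56090371  0.          1.36618815]
175.4 [-2.84893324e-01  4.22469684e-01 -5.87422935e-01  5.60903709e-01
  4.44089210e-16 -1.77540451e+00]
```

View pics/top2.png

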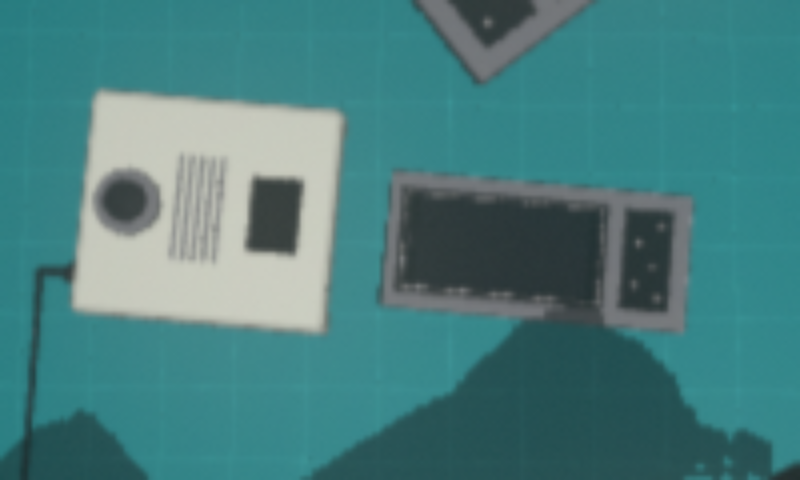

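The carrier is now square to the lamp, yaw −0.2° (crop (535,250)), and 5 mm off its axis. I'll take out that 5 mm by pushing the end along a slight diagonal.

Run:
```python
from bench import *
from h import *
move_to(W(-.375,.0055,.07),ori(-4.6))
set_gripper(.06)
line_to(W(-.375,.0055,.015),vel=.1)
hit=line_to(W(-.375,.0055,-.016),vel=.02,threshold=3)
z=state()["tool_pos"][2]+.005;print(hit,z)
line_to(W(-.375,.0055,z),vel=.03)
line_to(W(-.346,.0053,z),vel=.04)
print(line_to(W(-.330,.0050,z),vel=.01),state()["force"])
hit=line_to(W(-.160,.0003,z),vel=.03,threshold=6)
s=state();print(hit,np.round(tolamp(s["tool_pos"]),4),s["force"],s["t"])
d=get_image("top");cv2.imwrite("pics/top3.png",cv2.resize(d["pixels"][150:270,160:360],None,fx=4,fy=4))
```

```text
True -5.7453960142173945e-05
False [ 1.19749354 -1.67948163 -0.51318671]
False [-0.16    0.0003] [-0.83013729 -2.380385   -0.835649  ] 22.225
```

View pics/top3.png

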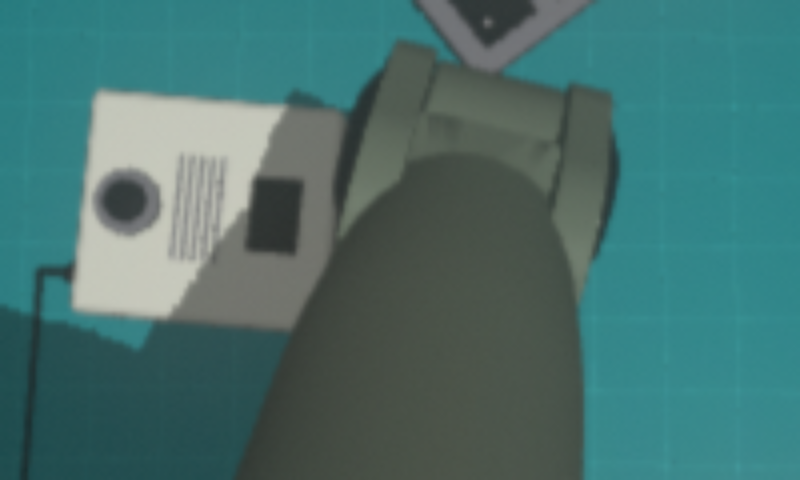

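The arm hides the carrier here, but the push force is a steady 2.4 N with no jam. I'll finish the push, retreat and check.

Run:
```python
from bench import *
from h import *
z=state()["tool_pos"][2]
hit=line_to(W(-.140,0,z),vel=.02,threshold=6)
print(hit,state()["force"])
line_to(W(-.18,0,z),vel=.05)
line_to(W(-.24,.0,.13),vel=.15)
line_to(W(-.30,.16,.15),vel=.2)
set_gripper(0)
d=get_image("top");p=d["pixels"];print(state()["t"])
hsv=cv2.cvtColor(p,cv2.COLOR_BGR2HSV)
o=~((hsv[...,1]>100)&(abs(hsv[...,0].astype(int)-92)<14))&(p[...,2]<150)
o[:185]=0;o[245:]=0;o[:,:243]=0;o[:,300:]=0
ys,xs=np.where(o);w=ray(d,np.c_[xs,ys],.014)
c=np.array([tolamp(q) for q in w]);print("visible carrier a",np.percentile(c[:,0],[2,98]),"l",np.percentile(c[:,1],[2,98]))
i=get_image("scene");k=i["pixels"][150:290,180:350]
cv2.imwrite("pics/both4.png",np.hstack([cv2.resize(p[160:260,170:300],(390,300),interpolation=2),cv2.resize(k,(364,300),interpolation=2)]))
```

```text
False [-0.87880057 -0.25464548 -1.12412756]
27.1417
visible carrier a [-0.12618143 -0.08176387] l [-0.04720354  0.0456961 ]
```

View pics/both4.png

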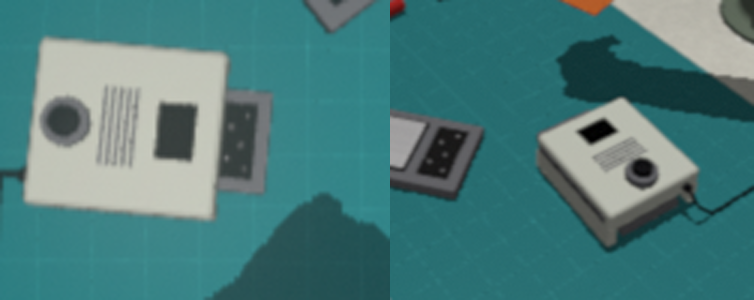

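The pad end sticks out of the mouth (left half, (245,140)), squarely and within 1 mm of the lamp's axis. The carrier's end is about 128 mm behind the lamp origin, so the screen is fully under the lamp. The button is clear, at (65,120) on the left and (642,170) on the right. Now I'll press it.

Run:
```python
from bench import *
from h import *
line_to(W(-.1,.1,.16),vel=.25)
line_to(W(.052,0,.14),vel=.2)
line_to(W(.052,0,.09),vel=.1)
h1=line_to(W(.052,0,.05),vel=.015,threshold=1.5);s=state();print(h1,s["tool_pos"],s["force"])
z0=s["tool_pos"][2]
h2=line_to(W(.052,0,z0-.012),vel=.01,threshold=8);s=state();print(h2,s["tool_pos"],s["force"],s["t"])
hold(.4);s=state();print(s["tool_pos"],s["force"])
d=get_image("scene");cv2.imwrite("pics/press5.png",cv2.resize(d["pixels"][150:290,180:350],None,fx=4,fy=4))
```

```text
True [0.50147064 0.16652772 0.08207991] [-0.30012412 -0.03014105  1.37283453]
True [0.50150945 0.16651028 0.07802868] [-1.67714637  0.42069583  6.46686218] 31.4583
[0.50151572 0.1665354  0.07802474] [-1.78104843 -0.66796511  6.14718316]
```

View pics/press5.png

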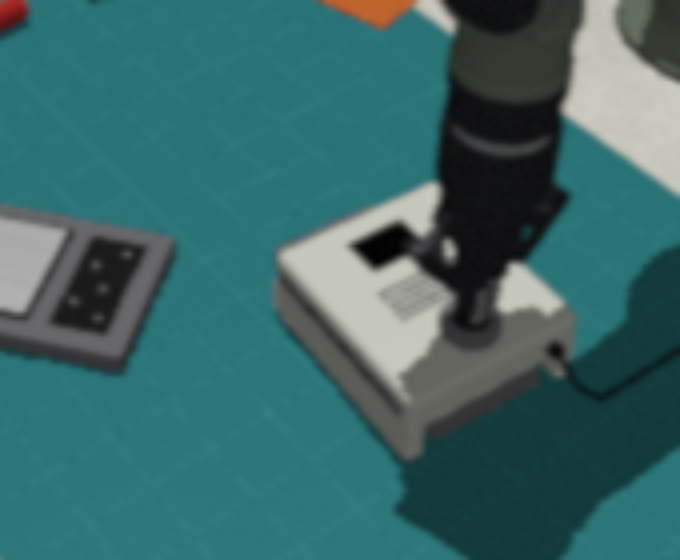

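The fingertip is on the button at (470,325). I'll press a little harder to be sure it bottoms out, then release, back away and check.

Run:
```python
from bench import *
from h import *
z=state()["tool_pos"][2]
h=line_to(W(.052,0,z-.006),vel=.01,threshold=9);hold(.4)
s=state();print(h,s["tool_pos"],s["force"])
line_to(W(.052,0,.12),vel=.06);line_to(W(-.1,.1,.18),vel=.25);line_to(W(-.30,.16,.18),vel=.25);hold(.3)
d=get_image("top");p=d["pixels"];print(state()["t"],state()["force"])
cv2.imwrite("pics/end6.png",p)
hsv=cv2.cvtColor(p,cv2.COLOR_BGR2HSV)
o=~((hsv[...,1]>100)&(abs(hsv[...,0].astype(int)-92)<14))&(p[...,2]<150)
o[:185]=0;o[245:]=0;o[:,:243]=0;o[:,300:]=0
ys,xs=np.where(o);c=np.array([tolamp(q) for q in ray(d,np.c_[xs,ys],.014)]);print(np.percentile(c[:,0],[2,98]),np.percentile(c[:,1],[2,98]))
```

```text
True [0.50148828 0.16655711 0.07799639] [0.11590439 0.49647743 6.0688301 ]
35.675 [ 0.41909661 -0.3039768  -0.30795092]
[-0.12626088 -0.08186585] [-0.04743848  0.04583062]
```

View pics/end6.png

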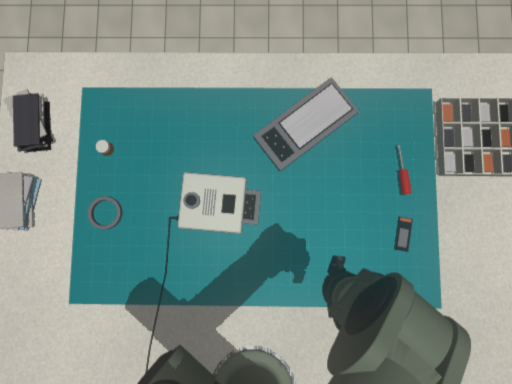

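The second press stopped at the same height (hard stop), and total travel works out at about 6 mm. In the last view the carrier is unmoved at (250,207) and the other parts in view lie where they were; the arm hides the orange piece.

```bash
python3 -c "
from bench import *
print(finish_job())"
```

```text
the job is handed in; nothing more can be done
None
```

The carrier is squarely under the UV lamp, within about 1 mm of its axis, the button was pressed until it bottomed out, and the job was handed in at about 36 s; the screen itself can't be seen under the lamp, so its place on the phone is inferred from the gentle push.

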